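Open the sign-panel jig and hold it open

TASK

Get the panel jig ready so I can drop a sign blank in: first draw the sprung gauge stop out along its rail by the black knob until it lines up with the red mark, and leave it there. Then push the blue sprung tensioner arm back by its orange handle, past its ratchet click until its pointer is well over the green band, and finish while still holding it there by the handle against its spring - do not let it go. Leave the pots, tools and panel around the jig where they are.

Things in the scene. Friction and masses are not known exactly. Their poses are not given: they have to be found in the camera images.
- jig: Panel jig, fixed, placed differently each time: plywood plate 280 (x) by 400 (y) by 12 mm. Origin: centre of its underside, at table height; x across the plate away from the robot, y along the gauge rail, z up. Rail (26 mm wide, top 24 mm above the table) at jig x = -100 mm; yellow spring drum (60 x 64 mm, top 54 mm above the table) on it at y = -137 mm.
- gauge (a joint): Slide of the gauge stop along the rail, m: 0 at the yellow drum, growing towards the jig's +y, to 0.140. A weak return spring works against a self-locking brake: it takes about 6 to 8 N to draw out, and it stays where it is left.
- gauge_knob (a point): Point on the axis of the gauge stop's upright black knob (20 mm diameter, from 36 to 76 mm above the table), 56 mm above the table. The stop's carriage below it is 36 (x) by 30 (y) mm. The knob moves with the stop along the jig's y; its centre line and a white pointer are the reading edge.
- mark: Red upright clip (14 x 6 mm, 24 mm tall, standing on the plate) beside the rail on the robot's side, at jig x = -132 mm, fixed but at a different place along the rail each time. Origin: centre of its underside; its axes are the jig's. The stop is at the mark when the knob's centre and the clip's centre have the same jig y.
- hinge (a point): Vertical hinge axis of the tensioner arm, at the plate's top, jig (x, y) = (40, -110) mm. At joint value q the arm points from here (0.42 - q) rad to the -x side of the jig's +y. The spring needs about 6 N at the handle at rest and 11 N at the end stop, plus up to 5 N while the sprung pawl rides up the tooth (0.1 to 0.45 rad).
- tensioner (a joint): Swing of the blue tensioner arm, rad: 0 sprung home, growing as the handle is pushed towards the jig's +x (clockwise from above), end stop at 0.84. At about 0.56 the pawl clicks behind the tooth; if let go beyond that, the arm falls back onto the pawl at about 0.55. The green band on the plate lies under the arm's white pointer from 0.65 to 0.82.
- handle (a point): Orange upright round handle of the tensioner arm, 18 mm diameter, 58 mm tall, 130 mm from the hinge, above the black idler roller. Origin: centre of its underside, 56 mm above the table (the top is 114 mm above the table); it turns with the arm, whose 26 mm wide blue bar ends 13 mm beyond the handle.
- pot: Bystander: open blue pot, 56 mm across, 50 mm tall, standing on the jig plate. Origin: centre of its underside.
- ink: Bystander: green glass ink jar, 34 mm across, 50 mm tall, standing on the jig plate. Origin: centre of its underside.
- tin: Bystander: white paint tin, 72 mm across, 85 mm tall, on the table left of the jig. Origin: centre of its underside.
- cup: Bystander: white plastic cup, 72 mm across, 90 mm tall, on the table left of the jig. Origin: centre of its underside.
- panel: Bystander: wooden sign blank 110 x 160 x 9 mm lying on the table right of the jig. Origin: centre of its underside.
- brush: Bystander: flat brush with red handle lying on the table right of the jig.
- knife: Bystander: spatula with dark wooden handle lying on the table left of the jig.

How it is judged (in metres and radians):
On the way, in this order (a step that is already met when the one before it is completed fails the run):
1. the gauge stop is drawn out to the red mark and stands still (y of gauge_knob in the frame of mark between -0.005 and 0.005 m and velocity of joint gauge between -0.01 and 0.01 m/s), for 0.3 s.
2. the tensioner arm is pushed back past its click into the green band (value of joint tensioner above 0.62 rad), for 0.2 s.
At the end, for the whole second after the job is handed in: The gauge stop's knob is within 5 mm of the red mark along the rail; the tensioner arm stands still at more than 0.62 rad (beyond the click, where the pawl cannot carry it), held there by the fingers with more than 3 N on the orange handle (y of gauge_knob in the frame of mark between -0.005 and 0.005 m and value of joint tensioner above 0.62 rad and velocity of joint tensioner between -0.1 and 0.1 rad/s and contact force between the fingers and tensioner_c5 above 3 N); the arm keeps its last pose, push and grip.
It fails at once if a bystander is moved more than 30 mm (distance of any of pot, ink, tin, cup, panel, brush, knife from where it was at the start of the episode above 0.03 m).
It also fails if it takes over 59 s, if anything falls off the work surface, if the arm or the gripper's body presses on something with over 40 N, if the wrist force passes 120 N, or if a joint passes its speed limit or range.

ROBOT

A 6-joint arm with a two-finger parallel gripper is mounted at the origin on the work surface. World frame = base frame: x ahead of the robot, y to its left, z up, the work surface at z = 0. Lengths are in m, angles in degrees, forces in N, time in s.
With the tool pointing down it reaches from about 0.4 to 0.825 m from the base axis. Payload 7 kg.
Tool frame: the origin (TCP) lies midway between the tips of the shut fingers; the grasp point (between the pads) lies 19 mm behind it; z points along the fingers, y is the line along which they close (so a half turn about z gives the same grasp; the last joint's range is limited). The gripper opens to 88 mm and grips with 3 to 60 N. Pads are 19 mm wide; open, the fingers measure 130 mm over their backs; the gripper's body (78 mm by 193 mm) begins 47 mm behind the grasp point.
Start: joints at [80.506, 20.546, 0.682, 0, -70.136, -16.507], TCP at [0.296, 0.607, 0.227] pointing down, gripper open.
Joint ranges: [-176.03, 176.03], [-82.01, 121.73], [-58.28, 71.71], [-173.87, 95.51], [-174.79, -0.11], [-173.66, 173.66]. Speed limits (degrees/s): [136.94, 136.94, 172.46, 180, 180, 180].

INTERFACE

Orientations are given as a 3x3 rotation matrix whose columns are the frame's x, y, z axes.
In Python, from rig import robot gives the robot as it stands. Calls block until the motion is done:
- robot.goto(position, orientation): joint-space move of the TCP to a pose.
- robot.servo_line(position, ori=None, speed=0.15): straight line of the TCP; ori=None keeps the orientation; speed is the mean speed in m/s.
- robot.movej(angles): joint-space move.
- robot.move_gripper(opening): opening from 0.0 (shut) to 1.0 (fully open); the grip force is fixed at half the most; returns when the fingers have stopped.
- robot.dwell(seconds).
- robot.ik(position, orientation): joint angles nearest the present ones, or None.
- robot.grab_frame(name): name is "scene" or "top" or "wrist"; returns (picture, depth): 480x640x3 uint8, red, green, blue; 480x640 float32, m along the optical axis (not along the pixel's ray), 0 where there is no reading.
- robot.camera_info(name): a dict with "vfov" (degrees; the focal length in pixels is half the picture's height over the tangent of half this angle, whatever the lens; pixels are square), "cx", "cy" (the principal point, pixels), "view" (4x4, takes a point from world to camera coordinates); the wrist camera has in their place "T_tool_cam" (4x4, takes a point from camera to tool coordinates, whose origin is the TCP and whose axes are the flange's). Camera axes: x right, y down, z forward; pixel columns grow to the right and rows downward; lengths in m; the calibration is good to about 2 mm. A picture is of the moment at which its call begins: read the wrist's pose just before it. camera_info takes no time and is no camera call.
A pose or a line that the arm cannot do raises robot.Unreachable and nothing moves.
- robot.job_done(): hands the job in; it is judged then, once.
Readings, each from a call of its own:
- robot.read_t(): time.
- robot.read_qpos(): joint angles.
- robot.read_qvel(): joint speeds.
- robot.read_effort(): joint torques, N m.
- robot.read_position(): TCP position.
- robot.read_tcp_rot(): TCP orientation.
- robot.read_force(): force on the tool from outside, world axes, zero at the start.
- robot.read_ft_torque(): the same for the moment, N m.
- robot.read_grip_width(): opening from 0.0 (shut) to 1.0 (fully open).
- robot.read_finger_force(): force on a finger pad.
Only numpy, scipy, OpenCV 4.12 (cv2) and the standard library are available. Lean on these libraries where they do the work, as an engineer would, in place of code of your own. Each camera call takes 0.05 s, during which the arm holds its last target. There are 200 camera calls.

## Working session

There is one attempt and no reset: what is moved stays moved. The work goes in short steps, each a Python script; the robot and the scene stay as the last script left them, time stands still between calls to the robot, and variables do not carry over. Pictures are saved under pics/ and viewed, at most 10 in all, crops included, and the job is handed in when it is done.

```bash
ls; mkdir -p pics
cat > h.py <<'E'
import numpy as np, cv2
from rig import robot
def cloud(name):
    ci=robot.camera_info(name)
    im,d=robot.grab_frame(name)
    f=240/np.tan(np.radians(ci["vfov"])/2)
    v,u=np.mgrid[:480,:640]
    P=np.stack([(u-ci["cx"])/f*d,(v-ci["cy"])/f*d,d],-1)
    T=np.linalg.inv(np.array(ci["view"]))
    W=P@T[:3,:3].T+T[:3,3]
    W[d==0]=np.nan
    return im,d,W
def save(n,im): cv2.imwrite(n,im[:,:,::-1])
E
python3 - <<'E'
from h import *
for n in("scene","top"):
    im,d,W=cloud(n); save(f"pics/{n}1.png",im); np.savez(f"{n}1.npz",im=im,d=d,W=W)
    ci=robot.camera_info(n); print(n,ci["vfov"],ci["cx"],ci["cy"],np.linalg.inv(ci["view"])[:3].round(3))
print(robot.camera_info("wrist"),robot.read_tcp_rot(),robot.read_t())
E
```

```text
pics
scene 45.82691041681471 313.5551688237913 236.87726564097994 [[ 0.595  0.691 -0.411  1.089]
 [ 0.803 -0.518  0.293 -0.422]
 [-0.01  -0.505 -0.863  1.249]]
top 54.02120331016929 318.9822123687137 237.19274611295384 [[-0.004 -0.99   0.139  0.359]
 [-1.     0.005  0.007 -0.015]
 [-0.007 -0.139 -0.99   1.199]]
{'vfov': 67.57782265998777, 'cx': 322.4426072291565, 'cy': 232.7826602132563, 'T_tool_cam': array([[-5.32057576e-04, -9.69799632e-01, -2.43902420e-01,
         6.67257928e-02],
       [ 9.99999551e-01, -7.07206708e-04,  6.30545068e-04,
        -1.29374011e-05],
       [-7.83991802e-04, -2.43901975e-01,  9.69799573e-01,
        -1.59312833e-01],
       [ 0.00000000e+00,  0.00000000e+00,  0.00000000e+00,
         1.00000000e+00]])} [[ 8.98723952e-01 -4.38514503e-01 -5.37228440e-04]
 [-4.38514819e-01 -8.98722944e-01 -1.35018066e-03]
 [ 1.09254274e-04  1.44902233e-03 -9.99998944e-01]] 0.1
```

View pics/top1.png

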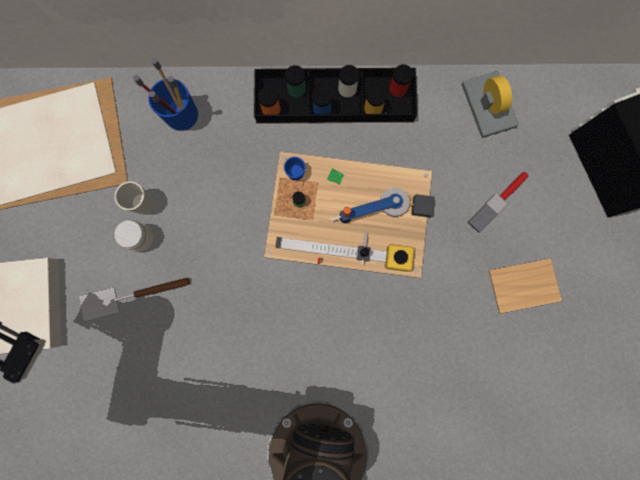

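View pics/scene1.png

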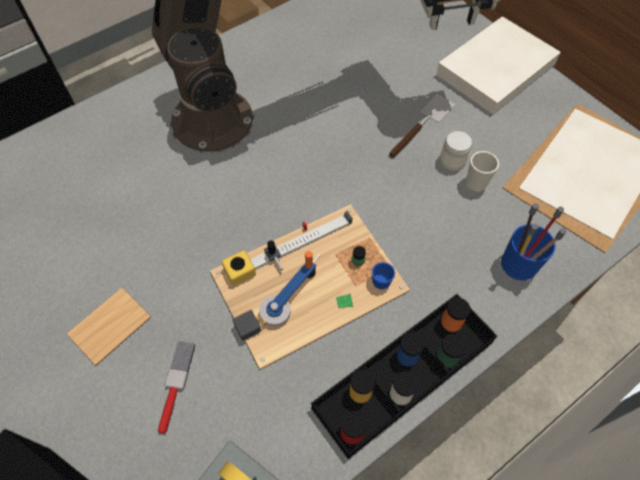

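Top view: the jig is centred near (348,215), with the knob at (365,252), the red clip at (320,261), the handle at (347,212), the hinge at (396,201), the drum at (400,257) and the green band at (336,176). The ink jar (300,199) and pot (295,168) are on the plate's far left. The scene view shows the same layout, with the knob at (271,248) and the handle at (309,260).

```bash
cat >> h.py <<'E'
def rayz(uv,z,view,ci):
    f=240/np.tan(np.radians(ci["vfov"])/2)
    T=np.linalg.inv(view); r=T[:3,:3]@np.array([(uv[0]-ci["cx"])/f,(uv[1]-ci["cy"])/f,1]); c=T[:3,3]
    return c+r*(z-c[2])/r[2]
def blobs(im,lo,hi,amin=15,roi=None):
    m=cv2.inRange(cv2.cvtColor(im,cv2.COLOR_RGB2HSV),np.array(lo),np.array(hi))
    if roi is not None:
        k=np.zeros_like(m); k[roi[1]:roi[3],roi[0]:roi[2]]=255; m&=k
    n,l,s,c=cv2.connectedComponentsWithStats(m)
    return sorted([(int(s[i,4]),c[i].round(1),s[i,:4]) for i in range(1,n) if s[i,4]>=amin],key=lambda t:-t[0]),m
E
python3 - <<'E'
from h import *
D=np.load("top1.npz");im=D["im"];W=D["W"];ci=robot.camera_info("top");V=np.array(ci["view"])
roi=(250,140,445,290)
b,m=blobs(im,(8,40,110),(28,200,255),50,roi)
m=cv2.morphologyEx(m,cv2.MORPH_CLOSE,np.ones((9,9)))
c=max(cv2.findContours(m,0,2)[0],key=cv2.contourArea)
r=cv2.minAreaRect(c); box=cv2.boxPoints(r); print(r)
B=np.array([rayz(p,.012,V,ci) for p in box]);print(B.round(4),[np.linalg.norm(B[i]-B[i-1]).round(4) for i in range(4)],B.mean(0))
for n,lo,hi,z in(("yellow",(20,170,120),(32,255,255),.054),("red",(0,150,60),(5,255,255),.03),("orange",(6,200,120),(16,255,255),.114),("blue",(105,120,50),(120,255,255),.05)):
    for s in blobs(im,lo,hi,4,roi)[0][:3]: print(n,s,rayz(s[1],z,V,ci).round(4))
E
```

```text
((348.83795166015625, 214.00057983398438), (158.77174377441406, 108.4141616821289), 7.224316120147705)
[[ 0.4738  0.134   0.012 ]
 [ 0.7561  0.1018  0.012 ]
 [ 0.6997 -0.3074  0.012 ]
 [ 0.4216 -0.2626  0.012 ]] [np.float64(0.4), np.float64(0.2841), np.float64(0.4131), np.float64(0.2817)] [ 0.58779015 -0.08355031  0.012     ]
yellow (432, array([399.2, 257.7]), array([386, 245,  28,  26], dtype=int32)) [ 0.4684 -0.203   0.054 ]
red (11, array([318.8, 259.9]), array([318, 258,   3,   5], dtype=int32)) [ 0.4661 -0.0068  0.03  ]
blue (498, array([373.7, 206.8]), array([341, 194,  62,  27], dtype=int32)) [ 0.596  -0.1439  0.05  ]
blue (367, array([294.4, 167.7]), array([284, 157,  21,  23], dtype=int32)) [0.6975 0.0536 0.05  ]
blue (4, array([341. , 213.5]), array([341, 212,   1,   4], dtype=int32)) [ 0.5795 -0.0625  0.05  ]
```

```bash
cat >> h.py <<'E'
def Rt(a):  # tool down, tool x at world yaw a (rad)
    c,s=np.cos(a),np.sin(a); return np.array([[c,s,0],[s,-c,0],[0,0,-1]])
def wrist():
    ci=robot.camera_info("wrist"); T=np.eye(4); T[:3,:3]=robot.read_tcp_rot(); T[:3,3]=robot.read_position()
    im,d=robot.grab_frame("wrist")
    return im,d,np.linalg.inv(T@np.array(ci["T_tool_cam"])),ci
E
python3 - <<'E'
from h import *
robot.goto([0.59,-0.08,0.30],Rt(np.radians(-7.5)))
robot.dwell(.3)
im,d,V,ci=wrist(); save("pics/w1.png",im); np.savez("w1.npz",im=im,d=d,V=V); print(robot.read_t(),robot.read_qpos())
E
```

```text
3.1 [ 1.10930499e+01  1.08966734e+01 -3.02748304e+00 -1.48408247e-03
 -7.60805200e+01  7.14268996e+01]
```

View pics/w1.png

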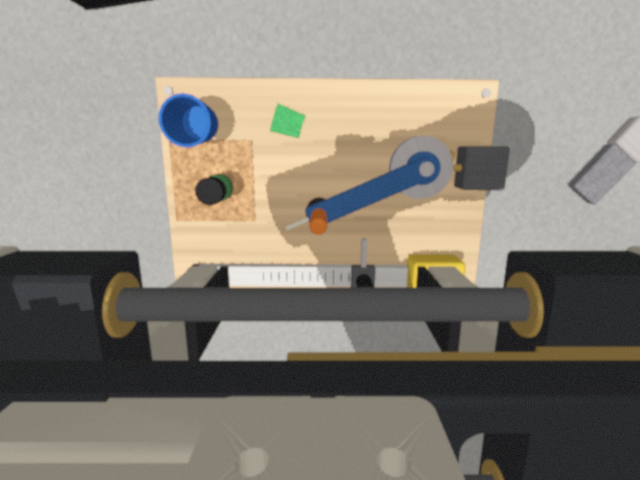

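The wrist picture shows the plate's far edge from (157,78) to (500,80), so my yaw guess is nearly right. The hinge is at (427,169) and the handle top at (318,220). The gripper hides the clip, so I'll step back for it.

Run:
```python
from h import *
robot.servo_line([0.43,-0.10,0.30])
robot.dwell(.3)
im,d,V,ci=wrist(); save("pics/w2.png",im); np.savez("w2.npz",im=im,d=d,V=V); print(robot.read_t())
for n,k in(("w1",0),("w2",1)):
    D=np.load(n+".npz"); 
    for nm,p in (("farL",(157,78)),("farR",(500,80)),("hinge",(427,169))) if k==0 else (): print(nm,rayz(p,.012 if nm!="hinge" else .05,D["V"],ci).round(4))
    for nm,lo,hi,z in(("yellow",(20,150,80),(32,255,255),.054),("red",(0,150,60),(5,255,255),.03),("orange",(6,200,100),(16,255,255),.114)):
        for s in blobs(D["im"],lo,hi,15,(0,0,640,245))[0][:3]: print(n,nm,s,rayz(s[1],z,D["V"],ci).round(4))
```

```text
4.675
farL [0.753  0.0916 0.012 ]
farR [ 0.6989 -0.3028  0.012 ]
hinge [ 0.612  -0.2021  0.05  ]
w1 orange (40, array([317.6, 214.3]), array([313, 211,  10,   8], dtype=int32)) [ 0.589  -0.0754  0.114 ]
w2 yellow (2322, array([409.1, 152.7]), array([379, 127,  63,  54], dtype=int32)) [ 0.4727 -0.2027  0.054 ]
w2 red (72, array([240.6, 179.4]), array([237, 174,   8,  12], dtype=int32)) [ 0.4666 -0.0074  0.03  ]
w2 orange (88, array([278.4,  66.5]), array([271,  58,  14,  16], dtype=int32)) [ 0.5661 -0.0792  0.114 ]
```

View pics/w2.png

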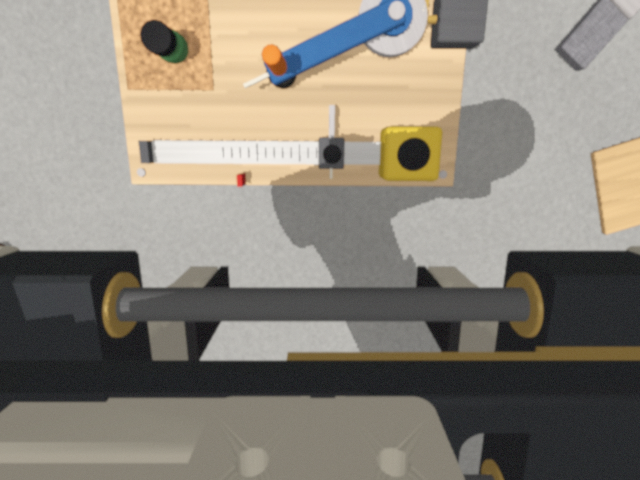

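The second view shows the knob top at (332,154), the clip at (240,180), the drum at (410,153), and the near plate corners at (132,184) and (452,185). Next I'll build the jig frame and check it.

Run:
```python
from h import *
ci=robot.camera_info("wrist")
A=np.load("w1.npz");B=np.load("w2.npz")
im=B["im"]
# subpixel near edge / knob circle
g=cv2.cvtColor(im,cv2.COLOR_RGB2GRAY)
kn=g[140:170,315:350]; m=(kn<38).astype('uint8'); n,l,s,c=cv2.connectedComponentsWithStats(m)
for i in range(1,n):
    if s[i,4]>20: print("knob dark",s[i],c[i]+[315,140])
C=np.array([rayz(p,.012,V,ci) for p,V in(((157,78),A["V"]),((500,80),A["V"]),((452,185),B["V"]),((132,184),B["V"]))])
print(C.round(4),[np.linalg.norm(C[i]-C[i-1]).round(4) for i in range(4)])
dy=(C[0]-C[1])+(C[3]-C[2]); yaw=np.arctan2(-dy[0],dy[1]); o=C.mean(0)[:2]; print("jig",o,np.degrees(yaw))
R=np.array([[np.cos(yaw),-np.sin(yaw)],[np.sin(yaw),np.cos(yaw)]])
np.savez("jig.npz",o=o,yaw=yaw)
def J(n,p,z,V): w=rayz(p,z,V,ci)[:2]; print(n,w.round(4),(R.T@(w-o)*1000).round(1))
J("drum",(409.1,152.7),.054,B["V"]); J("drumblk",(413.5,154),.054,B["V"]);J("knob",(332,154),.076,B["V"]); J("clip",(240.8,179.6),.026,B["V"]); J("clipfoot",(241,184),.012,B["V"])
J("handle A",(318,213),.114,A["V"]); J("handle B",(274,53),.114,B["V"]); J("hinge A",(427,169),.056,A["V"]);J("hinge B",(397,11),.056,B["V"])
save("pics/crop.png",cv2.resize(im[30:210,200:460],(780,540),interpolation=cv2.INTER_CUBIC))
```

```text
knob dark [  9   6  17  17 192] [332.05208333 154.375     ]
[[ 0.753   0.0916  0.012 ]
 [ 0.6989 -0.3028  0.012 ]
 [ 0.4241 -0.2625  0.012 ]
 [ 0.4775  0.1316  0.012 ]] [np.float64(0.2784), np.float64(0.3981), np.float64(0.2777), np.float64(0.3977)]
jig [ 0.58836432 -0.0855243 ] -7.7609118812394176
drum [ 0.4727 -0.2027] [ -98.7 -131.7]
drumblk [ 0.4707 -0.2074] [-100.1 -136.7]
knob [ 0.4833 -0.1178] [-99.8 -46.2]
clip [ 0.4661 -0.0067] [-131.8   61.6]
clipfoot [ 0.4597 -0.0026] [-138.7   64.8]
handle A [ 0.5902 -0.076 ] [0.6 9.7]
handle B [ 0.5775 -0.0771] [-11.9   6.9]
hinge A [ 0.6126 -0.2004] [  39.5 -110.6]
hinge B [ 0.613  -0.2003] [  39.9 -110.4]
```

View pics/crop.png

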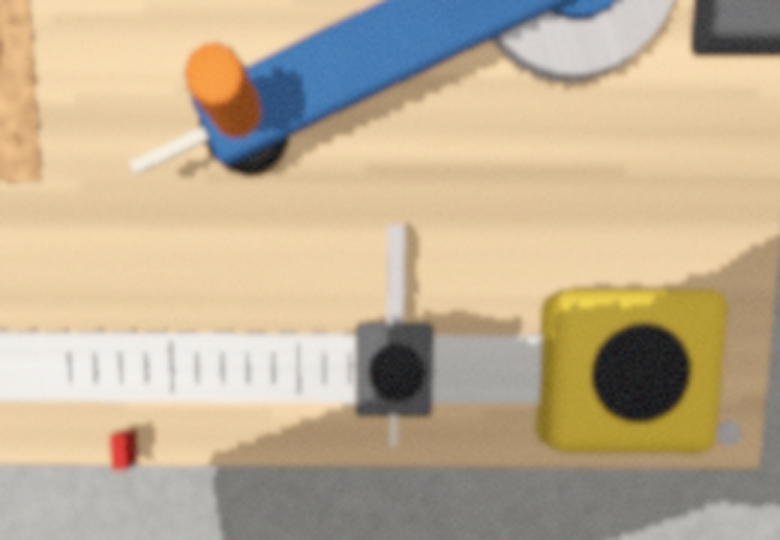

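```bash
cat >> h.py <<'E'
try:
    _j=np.load("jig.npz"); O=_j["o"]; YAW=float(_j["yaw"]); RJ=np.array([[np.cos(YAW),-np.sin(YAW)],[np.sin(YAW),np.cos(YAW)]])
except Exception: pass
def jw(x,y,z): return np.r_[O+RJ@np.array([x,y])/1000,z]
def toj(w): return RJ.T@(np.asarray(w)[:2]-O)*1000
E
python3 - <<'E'
from h import *
B=np.load("w2.npz");ci=robot.camera_info("wrist")
for p,z in(((245.3,180),.012),((236.5,176),.036)): print(toj(rayz(p,z,B["V"],ci)))
R=Rt(YAW)
robot.move_gripper(.6)
robot.goto(jw(-100,-46.3,.12),R)
robot.servo_line(jw(-100,-46.3,.047),speed=.1)
print(robot.read_force())
robot.move_gripper(0); print(robot.read_grip_width()*88,robot.read_force(),robot.read_t())
robot.servo_line(jw(-100,61.3,.047),speed=.06)
robot.dwell(.2)
print(toj(robot.read_position()),robot.read_force(),robot.read_grip_width()*88,robot.read_t())
E
```

```text
[-133.68785827   59.21073247]
[-126.61926227   64.17132215]
[ 0.34993677 -0.10271548  0.61914529]
19.454016862920795 [0.05625663 1.58777391 2.58462144] 7.7667
[-99.74152303  60.4954797 ] [ 1.05701112 -5.80826158  1.39331973] 19.346157930581683 9.9083
```

Run:
```python
from h import *
robot.move_gripper(.5); robot.dwell(.1)
robot.servo_line(jw(-100,61,.13),speed=.15)
robot.servo_line(jw(-150,58,.26),speed=.25); robot.dwell(.3)
im,d,V,ci=wrist(); np.savez("w3.npz",im=im,d=d,V=V); print(robot.read_t())
b=blobs(im,(0,150,60),(5,255,255),15,(0,0,640,245))[0]; print(b[:2])
u,v=map(int,b[0][1]); 
y0,x0=max(v-100,0),max(u-100,0)
print("crop",x0,y0); save("pics/crop3.png",cv2.resize(im[y0:y0+150,x0:x0+200],(800,600),interpolation=cv2.INTER_CUBIC))
```

```text
12.425
[(31, array([317.9, 189. ]), array([317, 182,   4,  13], dtype=int32))]
crop 217 89
```

View pics/crop3.png

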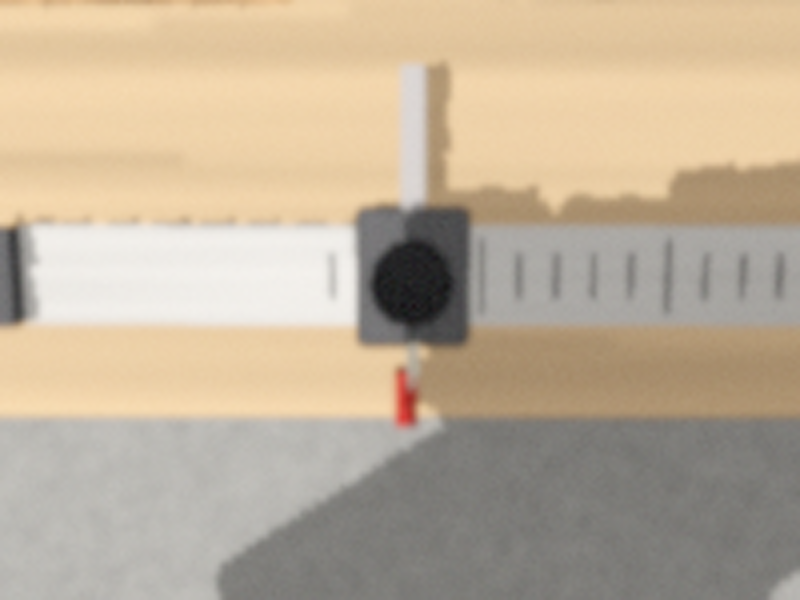

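The clip centre (crop column 406) and knob centre (411) are about 1.5 mm apart, which is inside the 5 mm tolerance. On to the tensioner.

Run:
```python
from h import *
def pose(q,z,r=130):
    a=.42-q; return jw(40-r*np.sin(a),-110+r*np.cos(a),z),Rt(YAW+a-np.pi/2)
def q_now():
    p=toj(robot.read_position())-[40,-110]; return .42-np.arctan2(-p[0],p[1]),np.hypot(*p)
p,R=pose(0,.19); robot.goto(p,R); robot.move_gripper(.6)
p,R=pose(0,.074); robot.servo_line(p,speed=.12); print(robot.read_force())
robot.move_gripper(0); print(robot.read_grip_width()*88,robot.read_force(),robot.read_t())
if 14<robot.read_grip_width()*88<22:
    for q in np.linspace(.07,.75,10):
        p,R=pose(q,.074); robot.servo_line(p,R,speed=.05)
        print(round(q,2),q_now(),robot.read_force().round(1),round(robot.read_grip_width()*88,1),robot.read_t())
robot.dwell(.4)
print(q_now(),robot.read_force(),robot.read_finger_force(),robot.read_grip_width()*88,robot.read_t())
im,d,W=cloud("top"); save("pics/t2.png",cv2.resize(im[140:290,250:450],(800,600),interpolation=cv2.INTER_CUBIC))
im,d,V,ci=wrist(); save("pics/w4.png",im)
```

```text
[-0.25939163 -0.69671249  0.43899138]
17.665169700218122 [-1.74478548  0.52916517  2.22110041] 15.5417
0.07 (np.float64(0.06256222544235696), np.float64(130.0032798590816)) [-5.7 -0.8  5.8] 17.5 15.875
0.15 (np.float64(0.13790507925268736), np.float64(129.95427107238217)) [-5.6  0.2  6. ] 17.8 16.225
0.22 (np.float64(0.2123751152688915), np.float64(129.90852050582598)) [-6.2  1.1  7.6] 17.5 16.575
0.3 (np.float64(0.2872669409527123), np.float64(129.8561568216868)) [-7.1  0.9  8.1] 17.6 16.925
0.37 (np.float64(0.36173915221074815), np.float64(129.7865870758748)) [-7.3  1.7  8.4] 17.3 17.275
0.45 (np.float64(0.43551279068935544), np.float64(129.69195059578624)) [-7.1  2.6  8. ] 17.8 17.625
0.52 (np.float64(0.5269616055953238), np.float64(129.64213657022475)) [ 1.3 -3.8 -0.1] 17.6 17.975
0.6 (np.float64(0.5888925766702238), np.float64(129.5173729683698)) [-8.2 -0.1  7.5] 17.6 18.325
0.67 (np.float64(0.6609849281274647), np.float64(129.42159265524728)) [-9.8  2.1  8.9] 17.4 18.675
0.75 (np.float64(0.735483371015176), np.float64(129.28331967542422)) [-10.5   2.6   9.7] 17.4 19.025
(np.float64(0.7337901955374193), np.float64(129.28380289321197)) [-10.68903022   2.3714549   10.55721949] 30.01223534345627 17.52992990645843 19.425
```

View pics/w4.png

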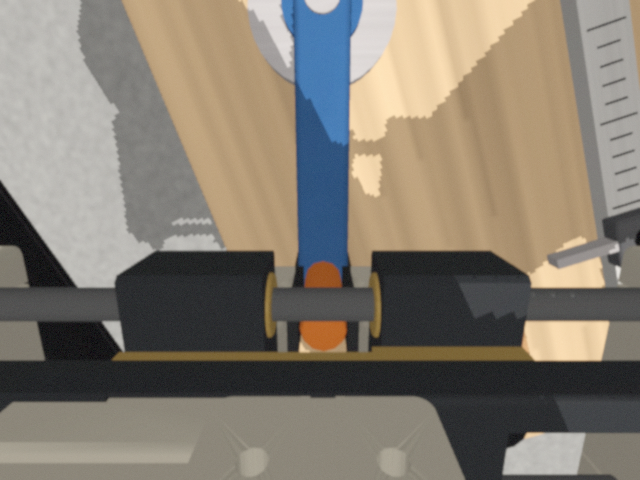

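View pics/t2.png

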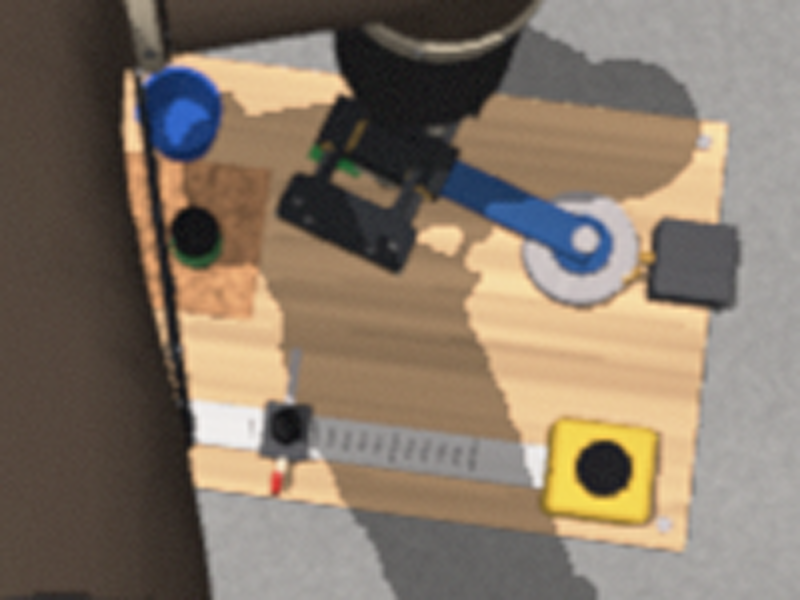

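The orange handle is between the fingers at (323,305) in the wrist view, with the arm at about 0.73 rad. In the top crop the stop (288,425) is still level with the clip (278,480), and the pot and ink jar look unmoved.

```bash
python3 -c "
from rig import robot
print(robot.job_done())"
```

```text
the job is handed in; nothing more can be done
None
```

The job is handed in: the gauge stop stands about 1.5 mm from the red mark's centre, and the gripper is still holding the tensioner at about 0.73 rad, over the green band, with about 30 N on the handle; the pot and ink jar looked unmoved, and I took no closing picture of the other bystanders.

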